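Set the push-and-turn selector valve to the green stud and latch it

ROBOT

A 6-joint arm with a two-finger parallel gripper is mounted at the origin on a cart in front of the work surface, level with it; the furniture and walls round the work are solid. World frame = base frame: x ahead of the robot, y to its left, z up, the work surface at z = 0. Lengths are in m, angles in degrees, forces in N, time in s.
With the tool pointing down it reaches from about 0.4 to 0.825 m from the base axis. Payload 7 kg.
Tool frame: the origin (TCP) lies where the fingers leave the gripper's body, on its centre line; the fingertips stand 66 mm ahead of it and the grasp point (between the pads) lies 47 mm ahead of it; z points along the fingers, y is the direction in which the jaws open and shut (so a half turn about z gives the same grasp; the last joint's range is limited). The gripper opens to 88 mm and grips with 3 to 60 N. Pads are 19 mm wide; open, the fingers measure 130 mm over their backs; the gripper's body (78 mm by 193 mm) begins 47 mm behind the grasp point.
Start: joints at [-22.798, 20.546, 0.682, 0, -70.136, -16.507], TCP at [0.522, -0.428, 0.292] pointing down, gripper open.
Joint ranges: [-176.03, 176.03], [-82.01, 121.73], [-58.28, 71.71], [-173.87, 95.51], [-174.79, -0.11], [-173.66, 173.66]. Speed limits (degrees/s): [136.94, 136.94, 172.46, 180, 180, 180].

INTERFACE

Orientations are given as [roll, pitch, yaw] about the fixed x, y, z axes, in that order (R = Rz(yaw) Ry(pitch) Rx(roll)).
In Python, from plant import get_obs, snapshot, close_job gives the robot as it stands.
- The arm moves only by the tool play_rows, never from a script. Its argument "series" is a list of rows, each a list of 5 numbers: the opening in per cent of the stroke, from 0 (shut) to 100 (fully open), then the shift along the tool's x, y, z in m, then the turn about the tool's z in degrees. In form: [[jaw, dx, dy, dz, spin], ...]. A call has 1 to 10 rows; each row is the pose to reach, as a shift and turn from the pose commanded when the call began, along the tool's axes at that moment; what a row does not reach only later rows make up. A row lasts 1/10 s, in which the tool goes at most 50 mm and 8.59 degrees, less where a joint would pass 70% of its speed; a pose out of reach is approached as far as the arm can. A call with a gripper value outside its range is refused whole. The fingers move at their own pace and stop on an object; the grip force is fixed at half the most. Time passes only in rows, so rows that repeat a pose let the fingers close. It gives the time, the measured TCP pose, the force and the opening at its end, in the units of the state.
- get_obs(): the state, without advancing time (a new reading comes with each control period).
- snapshot(name): name is "scene" or "top"; returns a dict with "frame" (400x640x3 uint8, red, green, blue), "z_map" (400x640 float32, m along the optical axis (not along the pixel's ray), 0 where there is no reading), "mtx" (3x3 intrinsics, pixels), "camera_from_world" (4x4, takes a point from world to camera coordinates). Camera axes: x right, y up, looking along -z (the intrinsics and any distortion apply to the point x, -y, -z); pixel columns grow to the right and rows downward; lengths in m; the calibration is good to about 2 mm. A picture is of the moment at which its call begins.
- close_job(): hands the job in, once; it reports no verdict.
The state is a dict: "clock": time; "joint_pos": joint angles; "qvel": joint speeds; "tau": joint torques, N m; "tool_pos": TCP position; "orientation": TCP orientation; "force": force on the tool from outside, world axes, zero at the start; "moment": the same for the moment, N m; "opening": finger opening in m.
Only numpy, scipy, OpenCV 4.12 (cv2) and the standard library are available. Lean on these libraries where they do the work, as an engineer would, in place of code of your own. Each camera call takes 0.05 s, during which the arm holds its last target.

TASK

Set the water softener's selector valve to its green stud: push the black knob straight down until it comes softly up against its rubber seat, keep it pushed down while you turn it clockwise click by click, one click a stud, until the white pointer clicks in at the green stud, then let the knob rise fully. After that slide the orange latch all the way in towards the knob so that it cannot be pushed again. Be gentle: push the knob and the latch only as hard as they need, do not force a knob that will not turn, and leave the things around the valve where they are.

Things in the scene. Friction and masses are not known exactly. Their poses are not given: they have to be found in the camera images.
- valve_base: grey round housing fixed to the worktop, 160 mm wide, top face 40 mm high, pipe stubs 30 mm out at +y and -y. Origin on the worktop under the knob's axis, z up, orange latch on the -x side. Six studs stand 62 mm from the axis at 80, 60, 40, 20, 0, -20 degrees from its x axis: one per 20 degree click. The pointer starts at the 80 degree stud
- turret: black push-and-turn knob. Origin on the turning axis at the skirt's underside, 54 mm above the worktop when up; x along the grip bar to the pointer, z up. Skirt: disc 92 mm wide, z 0 to 6 mm. Grip bar on it: 66 mm along x, 20 mm along y, z 6 to 40 mm; fingertips can rest on the skirt beside it. Turns clockwise seen from above, 5 clicks of 20 degrees, about 0.25 N m each
- knob_press (a joint): how far the knob is down, m; 0 is up. Spring 5 N at first, up to 10 N deep down. The knob is locked against turning until a depth that differs from valve to valve (2 to 9 mm) and cannot be seen; 1 mm deeper it meets a rubber seat of 15 N per mm, so at 13 to 17 N in all it is free to turn. Springs up when released, if clicked in
- pointer (a point): point in front of the knob's white pointer line, 62 mm from the axis (on the circle of the studs), 3 mm above the skirt's underside; turns with the knob; its x axis points outward
- stud_green: the green stud, a 12 mm wide, 14 mm high dome-topped pin; origin at the centre of its foot on the housing's top face. It stands at the 40, 20 or 0 degree place (2, 3 or 4 clicks); all the other studs are white
- latch (a joint): the orange latch: 0 out, 0.018 m fully in (hard stop); slides along the housing's +x with about 2 N of friction and stays where it is left
- latch_tab (a point): middle of the outer face of the latch's upright orange tab (the face to push on, looking to the housing's -x), moves with the latch. Tab 26 mm wide, 7 mm thick, from 19 mm below to 13 mm above this point; this point is 64 mm above the worktop
- serum_bottle: small amber dropper bottle, 33 mm wide, 102 mm high, loose; origin at the centre of its foot
- dosing_cup: pale round dosing cup, 66 mm wide, 50 mm high, loose; origin at the centre of its foot
- tape_roll: black roll of tape lying flat, 58 mm wide, 19 mm high, loose; origin at the centre of its underside

How it is judged (in metres and radians):
On the way, in this order (a step that is already met when the one before it is completed fails the run):
1. the knob has been turned and has risen again with its pointer at the green stud (horizontal distance between pointer and stud_green below 0.006 m and value of joint knob_press below 0.001 m), for 0.2 s.
2. the latch is fully in (value of joint latch above 0.0155 m), for 0.2 s.
At the end, for the whole second after the job is handed in: the pointer is within 6 mm of the green stud (clicked in), the knob is up to within 1 mm, and the latch is in to within 2.5 mm of its stop (all of step 1 and value of joint latch above 0.0155 m); the robot touches nothing.
It fails at once if the latch is pushed in before the knob has been set and has risen (value of joint latch above 0.012 m and (horizontal distance between pointer and stud_green above 0.012 m or value of joint knob_press above 0.003 m)).
It fails at once if the knob is forced: its rubber seat is pressed with more than 15 N, or its lock is twisted against with more than 25 N (contact force between pad and hub above 15 N or contact force between lock and turret above 25 N).
It fails at once if the latch is forced: more than 60 N from the fingers (contact force between the fingers and latch above 60 N).
It fails at once if the bottle, the dosing cup or the tape is moved by more than 20 mm (distance of any of serum_bottle, dosing_cup, tape_roll from where it was at the start of the episode above 0.02 m).
It also fails if it takes over 69 s, if anything falls off the work surface, if the arm or the gripper's body presses on something with over 40 N, if the wrist force passes 120 N, or if a joint passes its speed limit or range.

## Working session

There is one attempt and no reset: what is moved stays moved. The work goes in short steps, Python scripts to look and compute and a tool call to move; the robot and the scene stay as the last step left them, time stands still between calls to the robot, and variables do not carry over. Pictures are saved under pics/ and viewed, and the job is handed in when it is done.

Besides the shell and the picture viewer there is one more tool, called after "Emit:" in YAML: its name, and indented under it one key for each argument. play_rows: Moves the arm, as the interface text tells. Its arguments: {"type":"object","properties":{"series":{"type":"array"}},"required":["series"]}

```bash
mkdir -p pics; ls
python3 - <<'E'
from plant import *
import cv2,numpy as np
for n in("scene","top"):
    s=snapshot(n); cv2.imwrite(f"pics/{n}0.png",s["frame"][:,:,::-1]); print(n,s["mtx"].tolist(),np.round(s["camera_from_world"],3).tolist()); np.savez(f"{n}0.npz",**s)
print(get_obs())
E
```

```text
pics
scene [[416.30606047957167, 0.0, 318.19083019652146], [0.0, 416.30606047957167, 199.56029800816023], [0.0, 0.0, 1.0]] [[0.914, -0.405, 0.008, -0.449], [0.277, 0.638, 0.718, -0.274], [-0.296, -0.655, 0.696, -0.675], [0.0, 0.0, 0.0, 1.0]]
top [[371.0970393615762, 0.0, 320.6205382559006], [0.0, 371.0970393615762, 203.71152751753917], [0.0, 0.0, 1.0]] [[0.02, -1.0, 0.014, 0.081], [0.993, 0.021, 0.12, -0.549], [-0.12, 0.012, 0.993, -0.858], [0.0, 0.0, 0.0, 1.0]]
{'clock': 0.1, 'joint_pos': array([-2.27978910e+01,  2.05879956e+01,  6.38461363e-01, -1.61429973e-02,
       -7.01360422e+01, -1.65072089e+01]), 'qvel': array([ 0.01110641, -0.0229803 ,  0.17622902,  0.07063971,  0.11112292,
       -0.06562199]), 'tau': array([-5.71483015e-04, -5.84163415e+01,  2.93751669e+01,  7.01553985e+00,
        1.01267832e-02, -6.66253595e-05]), 'tool_pos': array([ 0.52202567, -0.42738065,  0.29130955]), 'orientation': array([ 1.79913638e+02, -9.76665850e-03, -1.29310589e+02]), 'force': array([-0.20703473, -0.03579632, -0.95129387]), 'moment': array([ 0.00913195, -0.09128825,  0.01393217]), 'opening': 0.08780459859117162}
```

View pics/scene0.png

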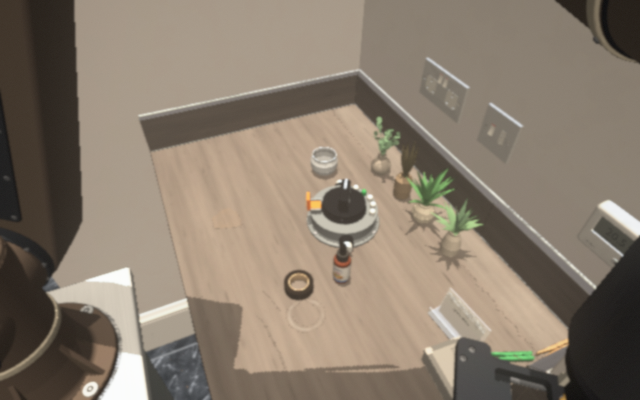

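View pics/top0.png

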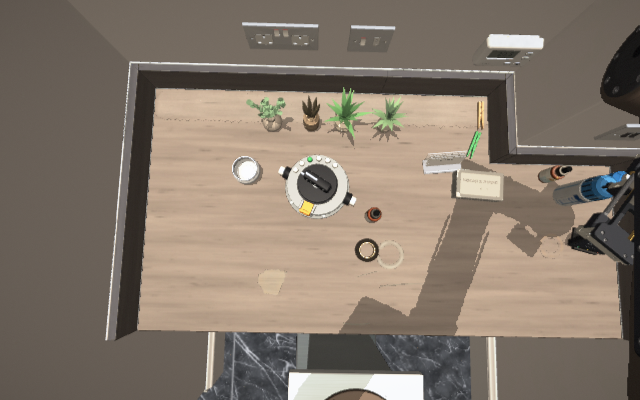

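The scene view shows the valve at about (343,208), with the bottle at (343,262), the tape at (298,284) and the cup at (323,160). In the top view the valve is at (318,187), the green stud near (310,158), the latch near (307,208), the cup at (246,170), the bottle at (373,214) and the tape at (367,250). I'll zoom in next.

Run:
```python
import cv2,numpy as np
a=np.load("top0.npz")["frame"][135:235,265:395,::-1]; cv2.imwrite("pics/t1.png",cv2.resize(a,None,fx=6,fy=6,interpolation=cv2.INTER_CUBIC))
a=np.load("scene0.npz")["frame"][170:250,295:395,::-1]; cv2.imwrite("pics/s1.png",cv2.resize(a,None,fx=7,fy=7,interpolation=cv2.INTER_CUBIC))
```

```text
(no output)
```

View pics/t1.png

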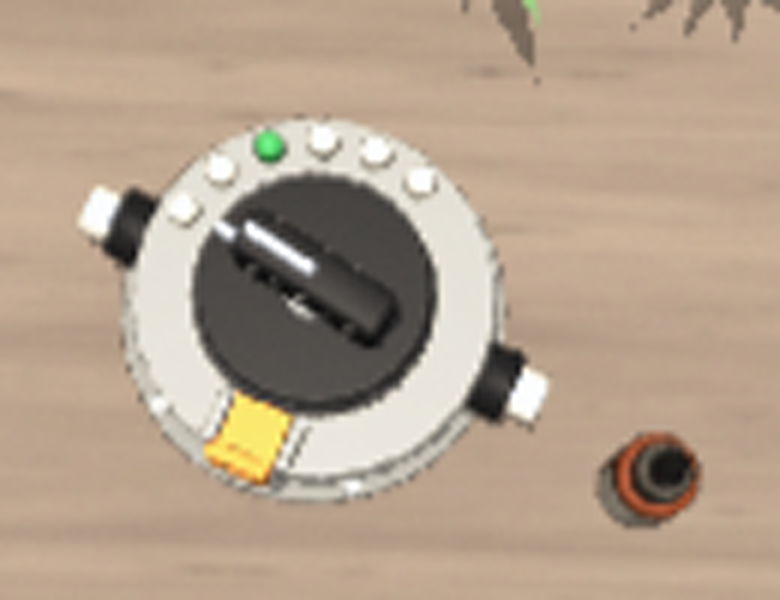

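View pics/s1.png

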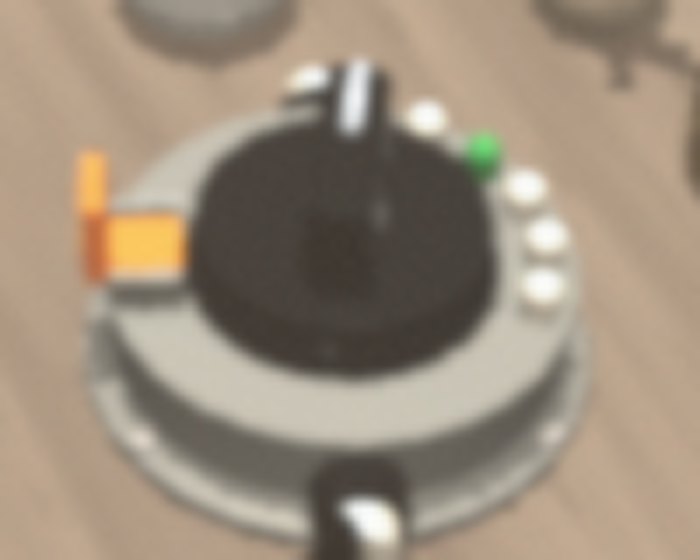

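The zoomed top view shows six studs running clockwise from the pointer: white (183,208), white (220,168), green (269,145), then three more white. Green is therefore third, at 40°, which is 2 clicks. Next I'll fit the valve pose from the studs.

```bash
cat > h.py <<'E'
import numpy as np,cv2
def ray(s,uv,z):
    M=s["camera_from_world"];R=M[:3,:3];C=-R.T@M[:3,3]
    K=s["mtx"];u,v=uv
    d=R.T@np.array([(u-K[0,2])/K[0,0],-(v-K[1,2])/K[1,1],-1.])
    return C+d*(z-C[2])/d[2]
def depthpts(s,mask):
    M=s["camera_from_world"];R=M[:3,:3];C=-R.T@M[:3,3];K=s["mtx"]
    v,u=np.nonzero(mask&(s["z_map"]>0));D=s["z_map"][v,u]
    c=np.stack([(u-K[0,2])/K[0,0]*D,-(v-K[1,2])/K[1,1]*D,-D],1)
    return (c-M[:3,3])@R, np.stack([u,v],1)
E
python3 - <<'E'
from h import *
s=dict(np.load("top0.npz"))
# manual stud pixels (zoom6 crop 265,135)
px=np.array([[183,208],[220,168],[269,145],[324,140],[376,150],[421,181]])/6.+[265,135]-0.4
P=np.array([ray(s,p,0.050)[:2] for p in px])
ang=np.radians([80,60,40,20,0,-20]);Q=62e-3*np.c_[np.cos(ang),np.sin(ang)]
qc=Q-Q.mean(0);pc=P-P.mean(0)
U,S,V=np.linalg.svd(qc.T@pc);R=(U@V).T
t=P.mean(0)-R@Q.mean(0);print("axis",t,"yaw",np.degrees(np.arctan2(R[1,0],R[0,0])),"res mm",(P-Q@R.T-t)*1e3,"scale",np.sqrt((pc**2).sum()/(qc**2).sum()))
rgb=s["frame"].astype(int)
pts,uv=depthpts(s,np.ones(rgb.shape[:2],bool))
for nm in("top","scene"):
    s=dict(np.load(nm+"0.npz"));pts,uv=depthpts(s,np.ones((400,640),bool))
    c=s["frame"][uv[:,1],uv[:,0]].astype(int)
    r=np.hypot(*(pts[:,:2]-t).T)
    m=(r<.08)&(pts[:,2]>.05)&(pts[:,2]<.066)&(c.sum(1)<300)
    a=pts[m];print(nm,"skirt",len(a),a.mean(0),(a.max(0)+a.min(0))/2,np.ptp(a,axis=0))
    m=(r<.08)&(pts[:,2]>.088)&(pts[:,2]<.11);a=pts[m];print("bar",len(a),a.mean(0))
    if len(a):
        w,v=np.linalg.eigh(np.cov(a[:,:2].T));print(np.degrees(np.arctan2(v[1,1],v[0,1])))
    m=(c[:,0]>200)&(c[:,2]<110)&(c[:,0]-c[:,2]>90)&(r<.12)
    a=pts[m];print("orange",len(a),a.mean(0),a.min(0),a.max(0))
    a=a[a[:,2]>.06];print(a.mean(0)) if len(a) else 0
    m=(abs(pts[:,2]-.04)<.004)&(r>.05)&(r<.08);print("top z",np.median(pts[m,2]))
    m=(r<.3)&(pts[:,2]>.012)&(pts[:,2]<.15)&(r>.115)
    im=np.zeros((400,640),np.uint8);im[uv[m,1],uv[m,0]]=1
    n,l,st,ce=cv2.connectedComponentsWithStats(im)
    for i in range(1,n):
        if st[i,4]>40:
            k=l[uv[:,1],uv[:,0]]==i;b=pts[k];print(i,np.round(ce[i]),np.round((b.min(0)+b.max(0))/2,3),np.round(np.ptp(b,axis=0),3))
E
```

```text
axis [0.59370779 0.10182609] yaw -22.135285093179757 res mm [[-2.37405430e-01  4.14002597e-02]
 [ 2.89171312e-01  2.73754010e-01]
 [ 4.58680248e-04  9.58369496e-02]
 [-4.08505227e-01 -3.85336280e-01]
 [ 5.32609903e-01 -8.56917390e-02]
 [-1.76329238e-01  6.00368005e-02]] scale 1.0026288040841997
top skirt 843 [0.59130005 0.10155219 0.05977677] [0.59390867 0.1017297  0.05960024] [0.08778743 0.08933703 0.01037622]
bar 249 [0.59387878 0.1021008  0.09314884]
58.52351208581557
orange 62 [0.53092921 0.12813795 0.06441163] [0.51835332 0.11226701 0.0484351 ] [0.5505899  0.14133599 0.07830649]
[0.52417629 0.12992277 0.07495057]
top z 0.03972448990389469
1 [329.  82.] [0.779 0.085 0.081] [0.167 0.373 0.138]
3 [311. 114.] [0.753 0.12  0.081] [0.036 0.039 0.137]
4 [269. 113.] [0.754 0.22  0.072] [0.046 0.084 0.119]
6 [432. 158.] [ 0.664 -0.176  0.034] [0.019 0.029 0.044]
7 [246. 170.] [0.627 0.275 0.033] [0.064 0.065 0.041]
9 [373. 214.] [ 0.523 -0.032  0.057] [0.032 0.033 0.09 ]
10 [367. 250.] [ 0.441 -0.021  0.018] [0.055 0.056 0.011]
scene skirt 800 [0.59030386 0.09331538 0.05940338] [0.59416168 0.09895162 0.05933365] [0.09058453 0.08878128 0.01328423]
bar 219 [0.59269387 0.09797951 0.0928642 ]
57.380888416595404
orange 105 [0.53308296 0.12486912 0.05742302] [ 0.51803578  0.11309332 -0.00128718] [0.54979833 0.19285157 0.07804786]
[0.52270955 0.12409522 0.07371743]
top z 0.03952613809590855
1 [442. 176.] [0.779 0.086 0.081] [0.172 0.369 0.138]
2 [379. 124.] [0.758 0.249 0.113] [0.013 0.032 0.03 ]
4 [324. 160.] [0.627 0.274 0.033] [0.065 0.07  0.041]
5 [342. 263.] [ 0.524 -0.036  0.057] [0.034 0.031 0.089]
6 [299. 283.] [ 0.441 -0.022  0.017] [0.056 0.057 0.01 ]
7 [449. 301.] [ 0.664 -0.177  0.034] [0.021 0.029 0.044]
8 [435. 314.] [ 0.635 -0.18   0.017] [0.005 0.028 0.009]
```

```bash
cat >> h.py <<'E'
def rel(x,y,z,yaw):
    from plant import get_obs
    o=get_obs();r,p,w=np.radians(o["orientation"])
    cx,sx,cy,sy,cz,sz=np.cos(r),np.sin(r),np.cos(p),np.sin(p),np.cos(w),np.sin(w)
    R=np.array([[cz,-sz,0],[sz,cz,0],[0,0,1]])@np.array([[cy,0,sy],[0,1,0],[-sy,0,cy]])@np.array([[1,0,0],[0,cx,-sx],[0,sx,cx]])
    d=R.T@(np.array([x,y,z])-o["tool_pos"]);sp=-((yaw-o["orientation"][2]+180)%360-180)
    print("dxyz",np.round(d,4),"spin",round(sp,2),"| pos",np.round(o["tool_pos"],4),"ori",np.round(o["orientation"],2),"F",np.round(o["force"],2),"M",np.round(o["moment"],3),"open",round(o["opening"],4),"t",o["clock"])
E
python3 -c "
from h import *
rel(.5937,.101,.25,-122)"
```

```text
dxyz [-0.4542  0.2792  0.0417] spin -7.31 | pos [ 0.522  -0.4274  0.2913] ori [ 1.7991e+02 -1.0000e-02 -1.2931e+02] F [-0.21 -0.04 -0.95] M [ 0.009 -0.091  0.014] open 0.0878 t 0.1
```

Emit:
play_rows:
  series:
    - [60,-0.04,0.025,0,0]
    - [60,-0.08,0.05,0,0]
    - [60,-0.12,0.075,0,0]
    - [60,-0.16,0.1,0,0]
    - [60,-0.2,0.125,0.01,-2]
    - [60,-0.24,0.15,0.02,-4]
    - [60,-0.28,0.172,0.03,-6]
    - [60,-0.32,0.197,0.04,-7]
    - [60,-0.36,0.221,0.04,-7.3]
    - [60,-0.4,0.246,0.04,-7.3]

```text
clock: 1.1
tool_pos: [0.5849, 0.0396, 0.2516]
orientation: [180.0, -0.0, -122.0]
force: [1.2, -0.9, 0.9]
opening: 0.0527
```

```bash
python3 -c "
from h import *
rel(.5937,.101,.2,-122)"
```

```text
dxyz [-0.0567  0.025   0.0515] spin 0.01 | pos [0.5849 0.0396 0.2516] ori [ 1.7996e+02 -5.0000e-02 -1.2199e+02] F [ 1.2  -0.9   0.85] M [-0.044 -0.191  0.031] open 0.0527 t 1.1
```

Emit:
play_rows:
  series:
    - [57,-0.025,0.012,0.02,0]
    - [57,-0.045,0.02,0.04,0]
    - [57,-0.056,0.025,0.06,0]
    - [57,-0.056,0.025,0.07,0]
    - [57,-0.056,0.025,0.07,0]
    - [57,-0.056,0.025,0.07,0]
    - [57,-0.056,0.025,0.07,0]

```text
clock: 1.8
tool_pos: [0.5943, 0.0979, 0.1833]
orientation: [-179.9, 0.1, -122.0]
force: [0.1, -2.0, -0.1]
opening: 0.0499
```

```bash
python3 -c "
from h import *
from plant import *
rel(.5937,.101,.14,-122)
for n in('top','scene'):
    s=snapshot(n);np.savez(n+'1.npz',**s)
a=np.load('top1.npz')['frame'][115:245,245:405,::-1]
b=np.load('scene1.npz')['frame'][115:245,265:425,::-1]
cv2.imwrite('pics/c1.png',cv2.resize(np.hstack([a,b]),None,fx=2.5,fy=2.5,interpolation=cv2.INTER_CUBIC))
rel(.5937,.101,.14,-122)
"
```

```text
dxyz [-0.0022  0.0021  0.0433] spin -0.05 | pos [0.5943 0.0979 0.1833] ori [-1.7994e+02  7.0000e-02 -1.2205e+02] F [ 0.12 -2.04 -0.09] M [ 0.056  0.008 -0.016] open 0.0499 t 1.8
dxyz [-0.0022  0.002   0.0433] spin -0.05 | pos [0.5942 0.098  0.1833] ori [-1.7995e+02  8.0000e-02 -1.2205e+02] F [-0.21 -0.87  0.15] M [-0.025  0.059  0.015] open 0.0499 t 1.9
```

View pics/c1.png

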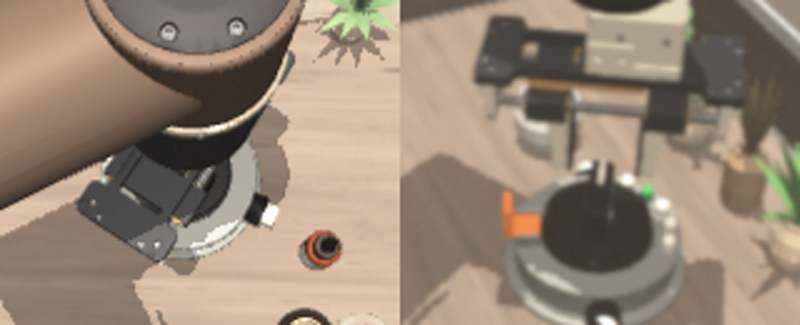

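Emit:
play_rows:
  series:
    - [57,-0.002,0.002,0.02,0]
    - [57,-0.002,0.002,0.04,0]
    - [57,-0.002,0.002,0.05,0]
    - [57,-0.002,0.002,0.05,0]
    - [57,-0.002,0.002,0.05,0]
    - [57,-0.002,0.002,0.05,0]

```text
clock: 2.5
tool_pos: [0.5938, 0.1014, 0.1333]
orientation: [-179.9, 0.1, -122.0]
force: [-0.3, -0.2, -1.1]
opening: 0.0497
```

```bash
python3 -c "
from h import *
from plant import *
rel(.5937,.1005,.128,-122)
n='scene'
s=snapshot(n);np.savez(n+'2.npz',**s)
b=s['frame'][135:245,265:425,::-1]
cv2.imwrite('pics/c2.png',cv2.resize(b,None,fx=5,fy=5,interpolation=cv2.INTER_CUBIC))
rel(.5937,.1005,.128,-122)
"
```

```text
dxyz [ 0.0008 -0.0004  0.0053] spin 0.0 | pos [0.5938 0.1014 0.1333] ori [-1.7994e+02  7.0000e-02 -1.2200e+02] F [-0.28 -0.17 -1.11] M [ 0.002 -0.001 -0.016] open 0.0497 t 2.5
dxyz [ 0.0008 -0.0005  0.0053] spin -0.0 | pos [0.5937 0.1014 0.1333] ori [-1.7994e+02  8.0000e-02 -1.2200e+02] F [-0.1   0.52  1.02] M [-0.045  0.032  0.017] open 0.0502 t 2.55
```

View pics/c2.png

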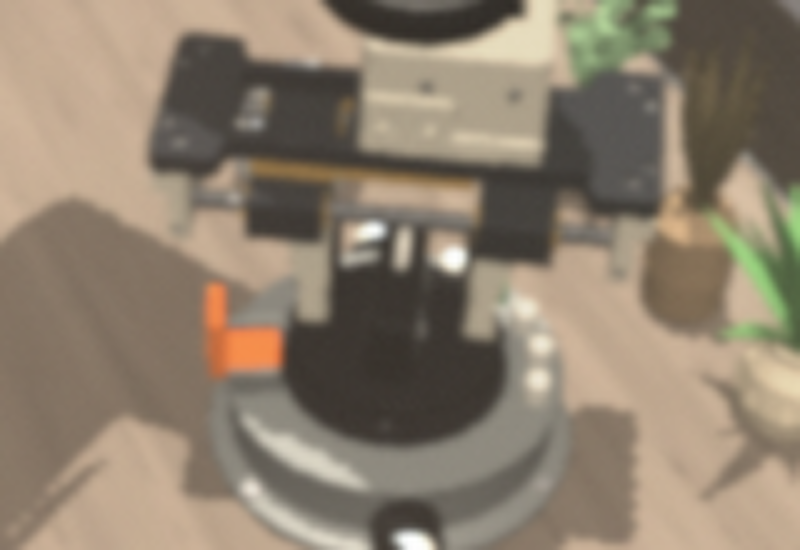

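The fingers straddle the bar, with their tips at about (312,318) and (482,335), just above the skirt. I'll go down a little and close.

Emit:
play_rows:
  series:
    - [57,0,0,0.003,0]
    - [50,0,0,0.0055,0]
    - [40,0,0,0.0055,0]
    - [30,0,0,0.0055,0]
    - [15,0,0,0.0055,0]
    - [15,0,0,0.0055,0]
    - [15,0,0,0.0055,0]
    - [15,0,0,0.0055,0]

```text
clock: 3.35
tool_pos: [0.5935, 0.1012, 0.1272]
orientation: [-180.0, 0.0, -122.0]
force: [0.7, -2.1, 4.8]
opening: 0.0197
```

```bash
python3 -c "
from h import *
rel(.5937,.1005,.128,-122)"
```

```text
dxyz [ 0.0004 -0.0006 -0.0008] spin 0.0 | pos [0.5935 0.1012 0.1272] ori [-1.7996e+02  2.0000e-02 -1.2200e+02] F [ 0.71 -2.07  4.75] M [-0.704 -0.093 -0.004] open 0.0197 t 3.35
```

Emit:
play_rows:
  series:
    - [15,0,0,0.0005,0]
    - [15,0,0,0.001,0]
    - [15,0,0,0.001,0]

```text
clock: 3.65
tool_pos: [0.5934, 0.1012, 0.1258]
orientation: [-180.0, 0.0, -122.0]
force: [2.3, -2.5, 4.9]
opening: 0.0197
```

Emit:
play_rows:
  series:
    - [15,0,0,0.0005,0]
    - [15,0,0,0.001,0]
    - [15,0,0,0.001,0]

```text
clock: 3.95
tool_pos: [0.5935, 0.1012, 0.1248]
orientation: [-180.0, 0.0, -122.0]
force: [1.1, -3.2, 6.2]
opening: 0.0202
```

Emit:
play_rows:
  series:
    - [15,0,0,0.0005,0]
    - [15,0,0,0.001,0]
    - [15,0,0,0.001,0]

```text
clock: 4.25
tool_pos: [0.5935, 0.1012, 0.1239]
orientation: [-180.0, 0.0, -122.0]
force: [0.7, -2.4, 5.9]
opening: 0.0199
```

Emit:
play_rows:
  series:
    - [15,0,0,0.0005,0]
    - [15,0,0,0.0005,0]

```text
clock: 4.45
tool_pos: [0.5935, 0.1012, 0.1234]
orientation: [-180.0, 0.0, -122.0]
force: [0.6, -2.5, 5.7]
opening: 0.0197
```

Emit:
play_rows:
  series:
    - [15,0,0,0.0005,0]
    - [15,0,0,0.0005,0]

```text
clock: 4.65
tool_pos: [0.5935, 0.1012, 0.1229]
orientation: [-180.0, 0.0, -122.0]
force: [2.0, -3.4, 6.0]
opening: 0.0197
```

Emit:
play_rows:
  series:
    - [15,0,0,0.0005,0]
    - [15,0,0,0.0005,0]

```text
clock: 4.85
tool_pos: [0.5935, 0.1012, 0.1225]
orientation: [-180.0, 0.0, -122.0]
force: [0.7, -2.5, 6.5]
opening: 0.02
```

Emit:
play_rows:
  series:
    - [15,0,0,0.0005,0]
    - [15,0,0,0.0005,0]

```text
clock: 5.05
tool_pos: [0.5935, 0.1012, 0.122]
orientation: [-180.0, 0.0, -122.0]
force: [0.7, -3.1, 6.8]
opening: 0.0196
```

Emit:
play_rows:
  series:
    - [15,0,0,0.0005,0]
    - [15,0,0,0.0005,0]

```text
clock: 5.25
tool_pos: [0.5935, 0.1012, 0.1215]
orientation: [-180.0, 0.0, -122.0]
force: [0.6, -2.5, 6.8]
opening: 0.02
```

Emit:
play_rows:
  series:
    - [15,0,0,0.0005,0]
    - [15,0,0,0.0005,0]

```text
clock: 5.45
tool_pos: [0.5934, 0.1012, 0.1211]
orientation: [-180.0, 0.0, -122.0]
force: [0.2, -2.6, 6.6]
opening: 0.0198
```

Emit:
play_rows:
  series:
    - [15,0,0,0.0005,0]
    - [15,0,0,0.0005,0]

```text
clock: 5.65
tool_pos: [0.5934, 0.1012, 0.1206]
orientation: [-180.0, 0.0, -122.0]
force: [0.6, -2.7, 7.7]
opening: 0.0202
```

Emit:
play_rows:
  series:
    - [15,0,0,0.0004,0]
    - [15,0,0,0.0004,0]

```text
clock: 5.85
tool_pos: [0.5935, 0.1012, 0.1203]
orientation: [-180.0, 0.0, -122.0]
force: [0.3, -2.2, 8.5]
opening: 0.0197
```

Emit:
play_rows:
  series:
    - [15,0,0,0.0004,0]
    - [15,0,0,0.0004,0]

```text
clock: 6.05
tool_pos: [0.5934, 0.1012, 0.1199]
orientation: [-180.0, 0.0, -122.0]
force: [0.7, -1.6, 8.4]
opening: 0.0199
```

Emit:
play_rows:
  series:
    - [15,0,0,0.0004,0]
    - [15,0,0,0.0004,0]

```text
clock: 6.25
tool_pos: [0.5935, 0.1012, 0.1195]
orientation: [-180.0, 0.0, -122.0]
force: [-0.3, -2.1, 8.0]
opening: 0.0199
```

Emit:
play_rows:
  series:
    - [15,0,0,0.0004,0]
    - [15,0,0,0.0004,0]

```text
clock: 6.45
tool_pos: [0.5935, 0.1012, 0.1191]
orientation: [-180.0, 0.0, -122.0]
force: [-0.1, -3.0, 7.8]
opening: 0.0201
```

Emit:
play_rows:
  series:
    - [15,0,0,0.0004,0]
    - [15,0,0,0.0004,0]

```text
clock: 6.65
tool_pos: [0.5935, 0.1012, 0.1187]
orientation: [-180.0, 0.0, -122.0]
force: [0.4, -2.7, 8.2]
opening: 0.0199
```

Emit:
play_rows:
  series:
    - [15,0,0,0.0004,0]
    - [15,0,0,0.0004,0]

```text
clock: 6.85
tool_pos: [0.5935, 0.1012, 0.1183]
orientation: [-180.0, 0.0, -122.0]
force: [0.7, -2.8, 7.9]
opening: 0.0199
```

Emit:
play_rows:
  series:
    - [15,0,0,0.0004,0]
    - [15,0,0,0.0004,0]

```text
clock: 7.05
tool_pos: [0.5935, 0.1012, 0.1182]
orientation: [-180.0, 0.0, -122.0]
force: [-1.3, -3.1, 11.0]
opening: 0.0197
```

Emit:
play_rows:
  series:
    - [15,0,0,0.0004,0]
    - [15,0,0,0.0004,0]

```text
clock: 7.25
tool_pos: [0.5935, 0.1012, 0.118]
orientation: [-180.0, 0.0, -122.0]
force: [-1.0, -2.8, 12.8]
opening: 0.0193
```

Emit:
play_rows:
  series:
    - [15,0,0,0.0003,0]
    - [15,0,0,0.0003,0]
    - [15,0,0,0.0003,0]

```text
clock: 7.55
tool_pos: [0.5935, 0.1012, 0.1179]
orientation: [-179.9, 0.0, -122.0]
force: [-2.5, -3.7, 13.9]
opening: 0.0196
```

Emit:
play_rows:
  series:
    - [15,0,0,0,0]

```text
clock: 7.65
tool_pos: [0.5935, 0.1012, 0.1179]
orientation: [-179.9, 0.0, -122.0]
force: [-2.8, -3.6, 13.9]
opening: 0.0199
```

Emit:
play_rows:
  series:
    - [15,0,0,0,0]

```text
clock: 7.75
tool_pos: [0.5935, 0.1012, 0.1179]
orientation: [-179.9, 0.0, -122.0]
force: [-2.0, -2.3, 13.8]
opening: 0.0198
```

Emit:
play_rows:
  series:
    - [15,0,0,0.0001,1]
    - [15,0,0,0.0001,2]
    - [15,0,0,0.0001,2.5]

```text
clock: 8.05
tool_pos: [0.5936, 0.1012, 0.1181]
orientation: [-179.9, 0.0, -124.4]
force: [-2.9, -3.9, 14.1]
opening: 0.0202
```

```bash
python3 -c "
from h import *
rel(.5937,.1005,.128,-122)"
```

```text
dxyz [ 0.0005 -0.0005 -0.0099] spin -2.41 | pos [0.5936 0.1012 0.1181] ori [-1.7992e+02  2.0000e-02 -1.2441e+02] F [-2.93 -3.89 14.12] M [-1.257  1.069  0.902] open 0.0202 t 8.05
```

Emit:
play_rows:
  series:
    - [15,0,0,0,-1.5]
    - [15,0,0,0,-2.5]

```text
clock: 8.25
tool_pos: [0.5935, 0.1012, 0.1179]
orientation: [-179.9, 0.0, -121.9]
force: [-2.8, -2.7, 15.3]
opening: 0.0203
```

```bash
python3 -c "
from h import *
rel(.5937,.1005,.128,-122)"
```

```text
dxyz [ 0.0005 -0.0006 -0.0101] spin 0.09 | pos [0.5935 0.1012 0.1179] ori [-1.7994e+02  3.0000e-02 -1.2191e+02] F [-2.84 -2.74 15.33] M [-1.029  1.139 -0.088] open 0.0203 t 8.25
```

```bash
python3 -c "
from h import *
from plant import *
n='scene'
s=snapshot(n);np.savez(n+'3.npz',**s)
b=s['frame'][135:245,265:425,::-1]
cv2.imwrite('pics/c3.png',cv2.resize(b,None,fx=5,fy=5,interpolation=cv2.INTER_CUBIC))
rel(.5937,.1005,.128,-122)
"
```

```text
dxyz [ 0.0005 -0.0006 -0.0101] spin 0.13 | pos [0.5935 0.1012 0.1179] ori [-1.7994e+02  3.0000e-02 -1.2187e+02] F [-2.08 -2.86 15.16] M [-1.124  1.016 -0.062] open 0.0199 t 8.3
```

View pics/c3.png

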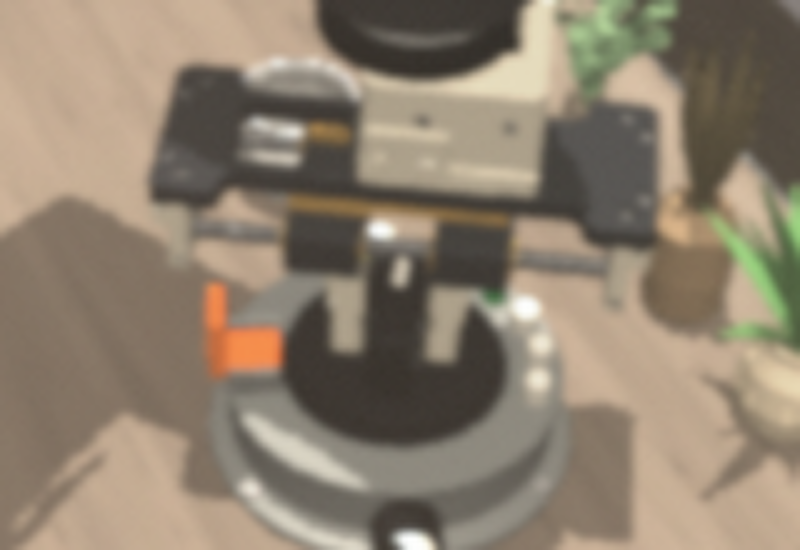

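```bash
python3 -c "
from h import *
for n in('scene0','scene2','scene3'):
    s=dict(np.load(n+'.npz'))
    p,uv=depthpts(s,np.ones((400,640),bool))
    r=np.hypot(p[:,0]-.5936,p[:,1]-.1)
    c=s['frame'][uv[:,1],uv[:,0]].astype(int).sum(1)
    g=s['frame'][uv[:,1],uv[:,0]].astype(int)
    # skirt near part toward camera: -y side
    m=(r<.042)&(p[:,1]<.085)&(p[:,2]<.07);print(n,m.sum(),np.median(p[m,2]), end=' ')
    m=(r<.075)&(r>.055)&(p[:,1]<.08)&(p[:,2]<.05);print('housing',np.median(p[m,2]))
    w=cv2.cvtColor(cv2.resize(s['frame'][225:236,330:350],None,fx=1,fy=1),cv2.COLOR_RGB2GRAY)
    print(s['frame'][208:236,344].sum(1).astype(int)//3)
"
```

```text
scene0 363 0.05907341602673747 housing 0.034515517369811344
[ 56  57  57  59  61  64  66  67  66  62  59  58  60  59  63  86 132 173
 190 193 193 194 193 192 181 150 111  79]
scene2 360 0.05917119448975243 housing 0.03354724295974859
[ 51  52  51  52  54  56  55  58  57  55  55  55  58  57  58  70  98 123
 133 135 136 136 136 135 132 123 100  76]
scene3 334 0.0505131031343221 housing 0.03335032344173273
[ 53  52  52  52  52  52  53  55  55  56  55  57  56  55  58  70  98 123
 133 135 136 135 135 135 132 123  99  74]
```

Emit:
play_rows:
  series:
    - [15,0,0,0.0001,0]
    - [15,0,0,0.0002,0]
    - [15,0,0,0.0002,1]
    - [15,0,0,0.0002,1]

```text
clock: 8.7
tool_pos: [0.5936, 0.1012, 0.1179]
orientation: [-179.9, 0.0, -123.0]
force: [-2.0, -3.5, 14.4]
opening: 0.02
```

```bash
python3 -c "
from h import *
rel(.5937,.1005,.128,-122)"
```

```text
dxyz [ 0.0005 -0.0005 -0.0101] spin -0.96 | pos [0.5936 0.1012 0.1179] ori [-1.7993e+02  3.0000e-02 -1.2296e+02] F [-1.95 -3.52 14.45] M [-1.23   1.038  0.381] open 0.02 t 8.7
```

```bash
python3 -c "
from h import *
from plant import *
o=get_obs();print(o['tau'],o['moment'],o['joint_pos'])"
```

```text
[  1.08620435 -46.50096416  20.00198543   3.12294692   1.48033876
  -0.59788976] [-1.22975829  1.03756864  0.38126424] [ 28.27718645  23.14925306 -20.81216452   0.06672734 -45.98328022
 -61.28049009]
```

Emit:
play_rows:
  series:
    - [15,0,0,0.0001,0]
    - [15,0,0,0.0002,0]
    - [15,0,0,0.0002,0]

```text
clock: 9.0
tool_pos: [0.5935, 0.1012, 0.1178]
orientation: [-179.9, 0.0, -122.9]
force: [-3.4, -3.1, 17.3]
opening: 0.0199
```

```bash
python3 -c "
from h import *
from plant import *
o=get_obs();print(o['tau'],o['moment'],o['force'],o['tool_pos'],o['orientation'])"
```

```text
[  1.11971721 -45.94047546  19.87578571   3.08755025   1.63468167
  -0.36190373] [-1.1394026   1.34580941  0.35832933] [-3.44127966 -3.1194051  17.27321214] [0.59354706 0.10120137 0.11778733] [-1.79928911e+02  2.70805626e-02 -1.22926619e+02]
```

Emit:
play_rows:
  series:
    - [15,0,0,0,0.3]
    - [15,0,0,0,0.6]
    - [15,0,0,0,0.6]

```text
clock: 9.3
tool_pos: [0.5936, 0.1012, 0.1178]
orientation: [-179.9, 0.0, -123.5]
force: [-3.4, -2.9, 16.4]
opening: 0.0195
```

```bash
python3 -c "
from h import *
from plant import *
o=get_obs();print(o['tau'],o['moment'],o['force'],o['tool_pos'],o['orientation'])"
```

```text
[  0.97751051 -45.98695993  19.89782631   2.86023192   1.61066841
  -0.67868387] [-1.17742044  1.24474761  0.61893581] [-3.35799203 -2.90569724 16.37271919] [0.59359903 0.10120335 0.11782344] [-1.79918083e+02  2.38156711e-02 -1.23500756e+02]
```

Emit:
play_rows:
  series:
    - [15,0,0,0,-1]
    - [15,0,0,0,-1.6]
    - [15,0,0,0,-1.6]

```text
clock: 9.6
tool_pos: [0.5935, 0.1012, 0.1178]
orientation: [-179.9, 0.0, -121.9]
force: [-2.9, -4.3, 17.0]
opening: 0.02
```

Emit:
play_rows:
  series:
    - [15,0,0,0,0]

```text
clock: 9.7
tool_pos: [0.5935, 0.1012, 0.1178]
orientation: [-179.9, 0.0, -122.0]
force: [-3.6, -3.5, 17.1]
opening: 0.0198
```

Emit:
play_rows:
  series:
    - [15,0,0,0,0]

```text
clock: 9.8
tool_pos: [0.5935, 0.1012, 0.1178]
orientation: [-179.9, 0.0, -122.0]
force: [-3.9, -2.3, 17.1]
opening: 0.0197
```

```bash
python3 -c "
from h import *
from plant import *
o=get_obs();print(o['tau'],o['moment'],o['force'],o['tool_pos'],o['orientation'])
s=snapshot('scene')
np.savez('scene4.npz',**s)
for n in('scene2','scene3','scene4'):
    s=dict(np.load(n+'.npz'))
    p,uv=depthpts(s,np.ones((400,640),bool))
    r=np.hypot(p[:,0]-.5936,p[:,1]-.1)
    m=(r<.040)&(p[:,1]<.085)&(p[:,2]<.066)&(p[:,2]>.046);a=p[m]
    A=np.c_[a[:,0]-.5936,a[:,1]-.1,np.ones(len(a))];x=np.linalg.lstsq(A,a[:,2],rcond=None)[0];print(n,np.median(a[:,2]),x)
"
```

```text
[ 1.28005654e+00 -4.56999171e+01  1.97905290e+01  3.41049738e+00
  1.69077672e+00  3.83694819e-02] [-1.0340483   1.41931953 -0.06559948] [-3.91537561 -2.29465106 17.05183576] [0.59348427 0.10120465 0.11781266] [-1.79938410e+02  3.26768930e-02 -1.21971475e+02]
scene2 0.059779816446453124 [-0.01626986  0.00371377  0.06000669]
scene3 0.05053861041795854 [-0.03987567  0.13726037  0.05592894]
scene4 0.05056460816709174 [-0.05920645  0.19025036  0.05749835]
```

Emit:
play_rows:
  series:
    - [15,0,0,0.0001,0]
    - [15,0,0,0.0002,0]
    - [15,0,0,0.0002,0]

```text
clock: 10.15
tool_pos: [0.5935, 0.1012, 0.1178]
orientation: [-179.9, 0.0, -122.0]
force: [-3.6, -3.4, 17.6]
opening: 0.0199
```

Emit:
play_rows:
  series:
    - [15,0,0,0,0.5]
    - [15,0,0,0,1]
    - [15,0,0,0,1]

```text
clock: 10.45
tool_pos: [0.5936, 0.1012, 0.1178]
orientation: [-179.9, 0.0, -122.9]
force: [-3.8, -3.6, 17.9]
opening: 0.0196
```

```bash
python3 -c "
from h import *
from plant import *
o=get_obs();print(o['tau'],o['moment'],o['force'],o['tool_pos'],o['orientation'])"
```

```text
[  0.97113423 -45.19427776  19.73441184   2.99991176   1.83861226
  -0.49720801] [-1.12976463  1.49017731  0.33036171] [-3.81149714 -3.63201561 17.88567384] [0.59355558 0.10118948 0.11777217] [-1.79923007e+02  2.70382638e-02 -1.22935799e+02]
```

Emit:
play_rows:
  series:
    - [15,0,0,0,-0.5]
    - [15,0,0,0,-1]
    - [15,0,0,-0.002,-1]
    - [15,0,0,-0.004,-1]
    - [15,0,0,-0.006,-1]
    - [15,0,0,-0.006,0]
    - [15,0,0,-0.006,0]
    - [15,0,0,-0.006,0]

```text
clock: 11.25
tool_pos: [0.5935, 0.1012, 0.1225]
orientation: [-180.0, 0.0, -123.0]
force: [0.6, -2.6, 7.0]
opening: 0.0196
```

```bash
python3 -c "
from h import *
from plant import *
o=get_obs();print(o['tau'],o['moment'],o['force'],o['tool_pos'],o['orientation'])"
```

```text
[  1.56141367 -50.77921987  20.9400773    3.55546877   0.31288608
  -0.30931184] [-1.15062699 -0.17555981  0.29065352] [ 0.59826358 -2.57800769  7.01048689] [0.59350559 0.10119147 0.12246518] [-1.79954752e+02  1.53177141e-02 -1.22961217e+02]
```

Emit:
play_rows:
  series:
    - [15,0,0,0,-0.5]
    - [15,0,0,0,-1]
    - [15,0,0,0.002,-1]
    - [15,0,0,0.004,-1]
    - [15,0,0,0.005,-1]
    - [15,0,0,0.0055,-1]
    - [15,0,0,0.006,-1]
    - [15,0,0,0.0061,-1]
    - [15,0,0,0.0061,-1]

```text
clock: 12.15
tool_pos: [0.5935, 0.1012, 0.1177]
orientation: [-179.9, 0.0, -122.0]
force: [-3.7, -2.2, 18.4]
opening: 0.0201
```

Emit:
play_rows:
  series:
    - [15,0,0,0,0]

```text
clock: 12.25
tool_pos: [0.5935, 0.1012, 0.1177]
orientation: [-179.9, 0.0, -122.0]
force: [-3.9, -1.6, 19.3]
opening: 0.0202
```

Emit:
play_rows:
  series:
    - [15,0,0,0.0001,0]
    - [15,0,0,0.0001,0]

```text
clock: 12.45
tool_pos: [0.5935, 0.1012, 0.1176]
orientation: [-179.9, 0.0, -122.0]
force: [-4.0, -2.1, 18.8]
opening: 0.0201
```

```bash
python3 -c "
from h import *
from plant import *
o=get_obs();print(o['tau'],o['moment'],o['force'],o['tool_pos'],o['orientation'])"
```

```text
[ 1.20241452e+00 -4.47251379e+01  1.96234292e+01  3.35445464e+00
  1.95032626e+00  3.04895465e-02] [-0.98011748  1.71370777 -0.05245199] [-4.0290153  -2.10166884 18.78256038] [0.59348717 0.10119642 0.11762716] [-1.79933896e+02  3.58783735e-02 -1.21967655e+02]
```

Emit:
play_rows:
  series:
    - [15,0,0,0,0.5]
    - [15,0,0,0,1]
    - [15,0,0,0,1.5]
    - [15,0,0,0,1.5]

```text
clock: 12.85
tool_pos: [0.5935, 0.1012, 0.1176]
orientation: [-179.9, 0.0, -123.4]
force: [-4.4, -2.7, 19.3]
opening: 0.0197
```

```bash
python3 -c "
from h import *
from plant import *
o=get_obs();print(o['tau'],o['moment'],o['force'],o['tool_pos'],o['orientation'])"
```

```text
[  0.97777236 -44.46262836  19.51456904   3.06104019   1.96318589
  -0.40230408] [-0.89888128  1.88459927  0.20765098] [-4.40862467 -2.742753   19.27082081] [0.59353863 0.10121899 0.11759849] [-1.79924926e+02  3.32319439e-02 -1.23437135e+02]
```

The moment is down to 0.26 N m at 1.5°, where it was 0.68 before. The knob is free now, so I'll turn gently.

Emit:
play_rows:
  series:
    - [15,0,0,0,1]
    - [15,0,0,0,2]
    - [15,0,0,0,2.5]

```text
clock: 13.15
tool_pos: [0.5935, 0.1013, 0.1176]
orientation: [-179.9, 0.0, -126.0]
force: [-4.1, -2.4, 19.4]
opening: 0.0198
```

```bash
python3 -c "
from h import *
from plant import *
o=get_obs();print(o['tau'],o['moment'],o['force'],o['tool_pos'],o['orientation'])"
```

```text
[  0.73645368 -44.85161662  19.68344808   3.16396192   1.89091668
  -0.30339575] [-0.97763357  1.71679105  0.30827913] [-4.10190681 -2.43568522 19.43591626] [0.59352686 0.10128115 0.11763072] [-1.79929156e+02  3.86828922e-02 -1.25964933e+02]
```

Emit:
play_rows:
  series:
    - [15,0,0,0,2]
    - [15,0,0,0,4]
    - [15,0,0,0,6]
    - [15,0,0,0,8]

```text
clock: 13.55
tool_pos: [0.5934, 0.1014, 0.1176]
orientation: [-179.9, 0.0, -134.0]
force: [-5.1, -1.4, 19.1]
opening: 0.0195
```

```bash
python3 -c "
from h import *
rel(.5937,.1005,.128,-142)"
```

```text
dxyz [ 0.0004 -0.0008 -0.0104] spin 7.98 | pos [0.5934 0.1014 0.1176] ori [-1.7995e+02  5.0000e-02 -1.3402e+02] F [-5.1  -1.44 19.12] M [-0.727  2.016  0.167] open 0.0195 t 13.55
```

Emit:
play_rows:
  series:
    - [15,0,0,0,2]
    - [15,0,0,0,4]
    - [15,0,0,0,6]
    - [15,0,0,0,8]
    - [15,0,0,0,8]

```text
clock: 14.05
tool_pos: [0.5934, 0.1014, 0.1176]
orientation: [-180.0, 0.1, -142.0]
force: [-5.3, -1.5, 20.0]
opening: 0.0199
```

```bash
python3 -c "
from h import *
rel(.5937,.1005,.128,-142)"
```

```text
dxyz [ 0.0003 -0.0009 -0.0104] spin -0.02 | pos [0.5934 0.1014 0.1176] ori [-1.7996e+02  6.0000e-02 -1.4202e+02] F [-5.31 -1.53 19.99] M [-0.611  1.955  0.084] open 0.0199 t 14.05
```

One click is done, with yaw at −142° and the moment near zero. I'll make the second click at slightly less press.

Emit:
play_rows:
  series:
    - [15,0,0,-0.0001,1]
    - [15,0,0,-0.0001,2]
    - [15,0,0,-0.0001,3]
    - [15,0,0,-0.0001,4]

```text
clock: 14.45
tool_pos: [0.5934, 0.1014, 0.1176]
orientation: [-180.0, 0.1, -145.9]
force: [-4.4, -1.4, 18.8]
opening: 0.0199
```

```bash
python3 -c "
from h import *
rel(.5937,.1005,.128,-162)"
```

```text
dxyz [ 0.0002 -0.001  -0.0104] spin 16.05 | pos [0.5934 0.1014 0.1176] ori [-1.7996e+02  5.0000e-02 -1.4595e+02] F [-4.36 -1.4  18.8 ] M [-0.612  1.959  0.319] open 0.0199 t 14.45
```

Emit:
play_rows:
  series:
    - [15,0,0,0,2]
    - [15,0,0,0,4]
    - [15,0,0,0,6]
    - [15,0,0,0,8]
    - [15,0,0,0,10]
    - [15,0,0,0,12]
    - [15,0,0,0,14]
    - [15,0,0,0,16]
    - [15,0,0,0,16]

```text
clock: 15.35
tool_pos: [0.5933, 0.1015, 0.1176]
orientation: [-180.0, 0.1, -162.0]
force: [-5.4, -1.4, 19.6]
opening: 0.0198
```

```bash
python3 -c "
from h import *
rel(.5937,.1005,.128,-162)"
```

```text
dxyz [-0.0001 -0.0011 -0.0104] spin -0.02 | pos [0.5933 0.1015 0.1176] ori [-1.7999e+02  6.0000e-02 -1.6202e+02] F [-5.43 -1.36 19.57] M [-0.299  2.096  0.046] open 0.0198 t 15.35
```

Two clicks are done. I'll raise the tool slowly with the knob still held.

Emit:
play_rows:
  series:
    - [15,0,0,-0.001,0]
    - [15,0,0,-0.003,0]
    - [15,0,0,-0.005,0]
    - [15,0,0,-0.007,0]
    - [15,0,0,-0.008,0]
    - [15,0,0,-0.009,0]
    - [15,0,0,-0.01,0]
    - [15,0,0,-0.01,0]

```text
clock: 16.15
tool_pos: [0.5932, 0.1015, 0.1261]
orientation: [180.0, 0.0, -162.0]
force: [0.1, -0.7, 4.9]
opening: 0.0197
```

```bash
python3 -c "
from h import *
rel(.5937,.1005,.128,-162)"
```

```text
dxyz [-0.0001 -0.0011 -0.0019] spin 0.01 | pos [0.5932 0.1015 0.1261] ori [ 1.7999e+02  3.0000e-02 -1.6199e+02] F [ 0.06 -0.7   4.94] M [-0.2  -0.04  0.13] open 0.0197 t 16.15
```

Emit:
play_rows:
  series:
    - [15,0,0,-0.001,0]
    - [15,0,0,-0.0015,0]
    - [30,0,0,-0.0015,0]
    - [45,0,0,-0.0015,0]
    - [50,0,0,-0.003,0]
    - [50,0,0,-0.02,0]
    - [50,0,0,-0.05,0]
    - [50,0,0,-0.08,0]
    - [50,0,0,-0.1,0]

```text
clock: 17.05
tool_pos: [0.5933, 0.1013, 0.2277]
orientation: [180.0, 0.1, -162.0]
force: [0.6, 0.8, 0.4]
opening: 0.0437
```

```bash
python3 -c "
from h import *
from plant import *
rel(.5937,.1005,.128,-162)
for n in('top','scene'):
    s=snapshot(n);np.savez(n+'5.npz',**s)
    p,uv=depthpts(s,np.ones((400,640),bool))
    r=np.hypot(p[:,0]-.5936,p[:,1]-.1)
    m=(r<.040)&(p[:,1]<.085)&(p[:,2]<.066)&(p[:,2]>.046);print(np.median(p[m,2]))
a=np.load('top5.npz')['frame'][115:245,245:405,::-1]
b=np.load('scene5.npz')['frame'][115:245,265:425,::-1]
cv2.imwrite('pics/c5.png',cv2.resize(np.hstack([a,b]),None,fx=2.5,fy=2.5,interpolation=cv2.INTER_CUBIC))
"
```

```text
dxyz [ 0.     -0.0009  0.0997] spin -0.0 | pos [0.5933 0.1013 0.2277] ori [ 1.80e+02  6.00e-02 -1.62e+02] F [0.62 0.82 0.41] M [ 0.024 -0.096 -0.028] open 0.0437 t 17.05
0.059366479215417385
0.05960777556571996
```

View pics/c5.png

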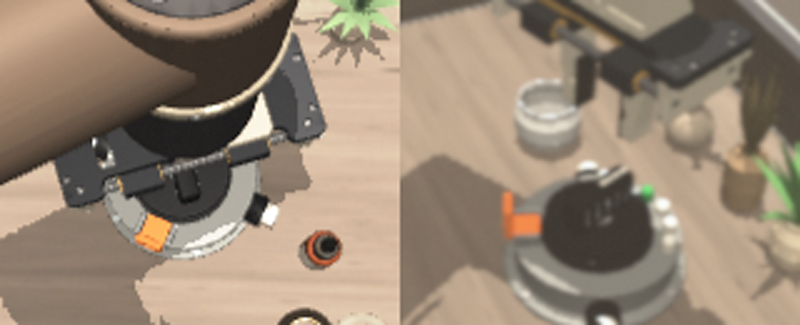

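The knob is back up, with the skirt at 0.0595 m, and in the scene view the pointer faces the green stud at (648,192). Next is the latch: I'll go out beyond the tab with closed fingers, tool x along the push.

```bash
python3 -c "
from h import *
rel(.487,.144,.2,158)"
```

```text
dxyz [0.0891 0.0734 0.0286] spin 40.01 | pos [0.5943 0.1017 0.229 ] ori [ 179.98    0.27 -161.99] F [ 0.75  0.59 -0.3 ] M [ 0.016 -0.028  0.051] open 0.0439 t 17.15
```

Emit:
play_rows:
  series:
    - [30,0.02,0.016,0,6]
    - [10,0.04,0.032,0,12]
    - [0,0.06,0.048,0,18]
    - [0,0.08,0.064,0,24]
    - [0,0.089,0.073,0.01,30]
    - [0,0.089,0.073,0.02,36]
    - [0,0.089,0.073,0.03,40]
    - [0,0.089,0.073,0.03,40]
    - [0,0.089,0.073,0.03,40]

```text
clock: 18.05
tool_pos: [0.4857, 0.143, 0.1955]
orientation: [-179.9, -0.0, 158.1]
force: [0.3, 0.6, -0.0]
opening: 0.0004
```

```bash
python3 -c "
from h import *
from plant import *
for n in('top','scene'):
    s=snapshot(n);np.savez(n+'6.npz',**s)
a=np.load('top6.npz')['frame'][115:245,245:405,::-1]
b=np.load('scene6.npz')['frame'][115:245,265:425,::-1]
cv2.imwrite('pics/c6.png',cv2.resize(np.hstack([a,b]),None,fx=2.5,fy=2.5,interpolation=cv2.INTER_CUBIC))
rel(.487,.144,.122,158)
t=np.array([.5936,.1012]);e=np.array([-.926,.377])
for n in('top0','scene0','scene5','scene6','top5'):
    s=dict(np.load(n+'.npz'));p,uv=depthpts(s,np.ones((400,640),bool))
    c=s['frame'][uv[:,1],uv[:,0]].astype(int);r=np.hypot(*(p[:,:2]-t).T)
    m=(c[:,0]>180)&(c[:,0]-c[:,2]>80)&(r<.1)&(p[:,2]>.06)&(p[:,2]<.08);a=p[m];q=(a[:,:2]-t)
    if len(a)>3: print(n,len(a),'radial',np.percentile(q@e,[0,20,50,80,100]).round(4),'tang',np.percentile(q@[-e[1],e[0]],[0,50,100]).round(4),a[:,2].max())
"
```

```text
dxyz [-0.0005  0.0011  0.074 ] spin 0.08 | pos [0.4861 0.1432 0.196 ] ori [180.     0.   158.08] F [0.39 0.52 0.82] M [-0.068 -0.116 -0.006] open 0.0006 t 18.15
top0 40 radial [0.0712 0.0729 0.0751 0.0776 0.0789] tang [-0.0128 -0.001   0.0117] 0.07830648525046958
scene0 41 radial [0.0708 0.0727 0.0747 0.0768 0.077 ] tang [-0.0112  0.0073  0.0149] 0.07804786234310354
scene5 45 radial [0.0708 0.0727 0.0748 0.0768 0.0771] tang [-0.0118  0.0099  0.0151] 0.07875771563021675
scene6 44 radial [0.0708 0.0727 0.0747 0.0768 0.077 ] tang [-0.0129  0.0088  0.0134] 0.07745689775603333
top5 39 radial [0.0709 0.0732 0.0757 0.0779 0.0788] tang [-0.0127 -0.0014  0.0117] 0.07941265693810508
```

View pics/c6.png

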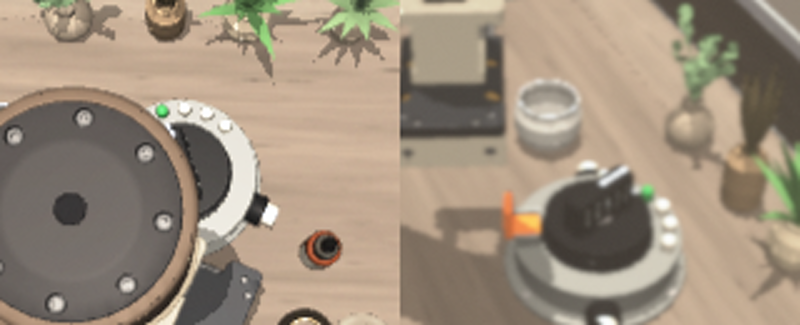

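```bash
python3 -c "
from h import *
t=np.array([.5936,.1])
for n in('scene0','scene6'):
    s=dict(np.load(n+'.npz'));p,uv=depthpts(s,np.ones((400,640),bool))
    r=np.hypot(*(p[:,:2]-t).T)
    a=p[(r<.06)&(p[:,2]>.088)&(p[:,2]<.1)]
    print(n,cv2.minAreaRect((a[:,:2]*1000).astype(np.float32)),a[:,2].max(),np.median(a[:,2]))
    w,v=np.linalg.eigh(np.cov(a[:,:2].T));print(np.degrees(np.arctan2(v[1,1],v[0,1])))
"
```

```text
scene0 ((593.9370727539062, 100.32528686523438), (66.91770935058594, 19.88870620727539), 58.13955307006836) 0.09669884661948877 0.09299406354100331
57.380888416595404
scene6 ((594.0950927734375, 101.21387481689453), (67.37976837158203, 20.709501266479492), 18.479097366333008) 0.09603047156525214 0.09294414563117351
-162.81885167077664
```

The bar turned from 58.1° to 18.5°, so two clicks, and its top stands at the original height. I'll descend beyond the latch tab.

Emit:
play_rows:
  series:
    - [0,-0.0005,0.001,0.02,0]
    - [0,-0.0005,0.001,0.04,0]
    - [0,-0.0005,0.001,0.06,0]
    - [0,-0.0005,0.001,0.074,0]
    - [0,-0.0005,0.001,0.074,0]
    - [0,-0.0005,0.001,0.074,0]

```text
clock: 18.75
tool_pos: [0.4871, 0.144, 0.1223]
orientation: [-180.0, 0.0, 158.0]
force: [-0.7, 0.3, 1.4]
opening: 0.0004
```

```bash
python3 -c "
from h import *
from plant import *
s=snapshot('scene')
b=s['frame'][115:245,265:425,::-1]
cv2.imwrite('pics/c7.png',cv2.resize(b,None,fx=4,fy=4,interpolation=cv2.INTER_CUBIC))
rel(.5112,.1341,.122,158)
"
```

```text
dxyz [-0.0259 -0.0004  0.0007] spin 0.03 | pos [0.4873 0.1442 0.1227] ori [1.7996e+02 4.0000e-02 1.5803e+02] F [0.21 0.79 0.28] M [-0.044 -0.117  0.013] open 0.0005 t 18.8
```

View pics/c7.png

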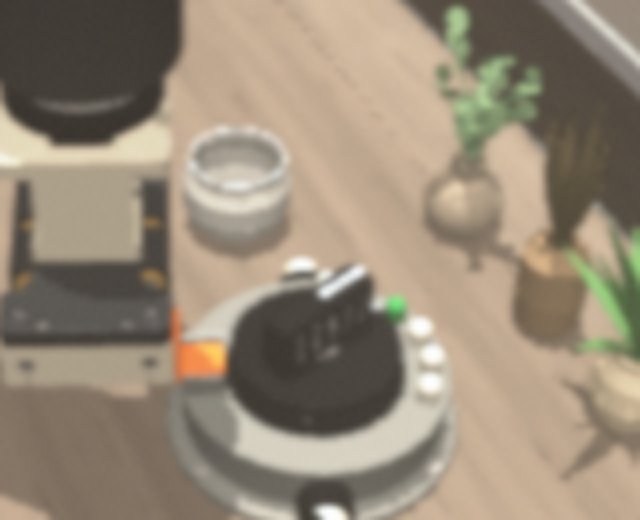

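Emit:
play_rows:
  series:
    - [0,-0.008,0,0,0]
    - [0,-0.016,0,0,0]
    - [0,-0.022,0,0,0]
    - [0,-0.026,0,0,0]
    - [0,-0.028,0,0,0]
    - [0,-0.03,0,0,0]
    - [0,-0.032,0,0,0]

```text
clock: 19.5
tool_pos: [0.5164, 0.1319, 0.1219]
orientation: [-180.0, -0.0, 158.0]
force: [-1.3, 1.8, 1.1]
opening: 0.0005
```

Emit:
play_rows:
  series:
    - [0,-0.002,0,0,0]
    - [0,-0.004,0,0,0]
    - [0,-0.006,0,0,0]
    - [0,-0.006,0,0,0]

```text
clock: 19.9
tool_pos: [0.5222, 0.1296, 0.1218]
orientation: [-180.0, 0.0, 158.0]
force: [-0.5, -0.4, 0.6]
opening: 0.0006
```

Emit:
play_rows:
  series:
    - [0,-0.0015,0,0,0]
    - [0,-0.003,0,0,0]
    - [0,-0.0045,0,0,0]
    - [0,-0.0045,0,0,0]

```text
clock: 20.3
tool_pos: [0.5258, 0.1281, 0.1218]
orientation: [-180.0, -0.1, 158.0]
force: [-4.3, 3.0, 2.6]
opening: 0.0
```

Emit:
play_rows:
  series:
    - [0,-0.001,0,0,0]
    - [0,-0.002,0,0,0]
    - [0,-0.002,0,0,0]

```text
clock: 20.6
tool_pos: [0.5261, 0.1278, 0.1219]
orientation: [-180.0, -0.2, 158.0]
force: [-14.5, 10.1, 11.3]
opening: 0.0004
```

Emit:
play_rows:
  series:
    - [0,-0.001,0,0,0]
    - [0,-0.001,0,0,0]

```text
clock: 20.8
tool_pos: [0.5262, 0.1277, 0.1219]
orientation: [-179.9, -0.3, 158.0]
force: [-18.9, 12.3, 14.8]
opening: 0.0004
```

The force rises against the stop. I'll back off, lift and look.

Emit:
play_rows:
  series:
    - [0,0.005,0,0,0]
    - [0,0.02,0,0,0]
    - [0,0.035,0,0,0]
    - [0,0.04,0,-0.03,0]
    - [0,0.04,0,-0.06,0]
    - [0,0.04,0,-0.09,0]
    - [0,0.04,0.04,-0.12,0]
    - [0,0.04,0.08,-0.12,0]
    - [0,0.04,0.12,-0.12,0]
    - [0,0.04,0.16,-0.12,0]

```text
clock: 21.8
tool_pos: [0.5513, 0.2918, 0.2423]
orientation: [180.0, 0.0, 158.0]
force: [0.2, -0.3, 0.1]
opening: 0.0007
```

Emit:
play_rows:
  series:
    - [0,0,0,-0.03,0]
    - [0,0,0,-0.03,0]
    - [0,0,0,-0.03,0]

```text
clock: 22.1
tool_pos: [0.5511, 0.2906, 0.2721]
orientation: [180.0, 0.0, 158.0]
force: [0.1, 0.2, 0.3]
opening: 0.0005
```

```bash
python3 -c "
from h import *
from plant import *
for n in('top','scene'):
    s=snapshot(n);np.savez(n+'8.npz',**s)
a=np.load('top8.npz')['frame'][115:265,245:405,::-1]
b=np.load('scene8.npz')['frame'][145:295,265:425,::-1]
cv2.imwrite('pics/c8.png',cv2.resize(np.hstack([a,b]),None,fx=2.5,fy=2.5,interpolation=cv2.INTER_CUBIC))
rel(.5,.1,.122,158)
t=np.array([.5936,.1012]);e=np.array([-.926,.377])
for n in('top0','scene0','scene8','top8'):
    s=dict(np.load(n+'.npz'));p,uv=depthpts(s,np.ones((400,640),bool))
    c=s['frame'][uv[:,1],uv[:,0]].astype(int);r=np.hypot(*(p[:,:2]-t).T)
    m=(c[:,0]>150)&(c[:,0]-c[:,2]>80)&(r<.1)&(p[:,2]>.06)&(p[:,2]<.08);a=p[m];q=(a[:,:2]-t)
    if len(a)>3: print(n,len(a),'radial',np.percentile(q@e,[0,20,50,80,100]).round(4))
    a=p[(r<.06)&(p[:,2]>.088)&(p[:,2]<.1)]
    if len(a)>3: print(cv2.minAreaRect((a[:,:2]*1000).astype(np.float32)))
    m=(r<.040)&(p[:,1]<.085)&(p[:,2]<.066)&(p[:,2]>.046);print(np.median(p[m,2]))
    for nm,(x,y) in dict(cup=(.627,.275),bottle=(.523,-.033),tape=(.441,-.021)).items():
        b=p[(np.hypot(p[:,0]-x,p[:,1]-y)<.055)&(p[:,2]>.012)&(p[:,2]<.11)];print(nm,((b.min(0)+b.max(0))/2)[:2].round(3) if len(b) else None,end=' ')
    print()
"
```

```text
dxyz [-0.024  -0.195   0.1494] spin -0.01 | pos [0.5509 0.2898 0.2713] ori [-1.7996e+02 -3.0000e-02  1.5799e+02] F [ 0.09  1.05 -0.18] M [-0.107 -0.059 -0.   ] open 0.0004 t 22.2
top0 41 radial [0.0712 0.073  0.0751 0.0776 0.0789]
((594.2802124023438, 101.83860778808594), (65.02210235595703, 20.234785079956055), 58.39350509643555)
0.05971600552311576
cup [0.627 0.275] bottle [ 0.531 -0.017] tape [ 0.441 -0.021] 
scene0 41 radial [0.0708 0.0727 0.0747 0.0768 0.077 ]
((593.9370727539062, 100.32528686523438), (66.91770935058594, 19.88870620727539), 58.13955307006836)
0.05971411629291082
cup [0.627 0.274] bottle [ 0.534 -0.021] tape [ 0.441 -0.022] 
scene8 49 radial [0.0437 0.0559 0.058  0.0602 0.0605]
((594.4327392578125, 100.74609375), (65.71924591064453, 20.277416229248047), 17.201858520507812)
0.05958677027568408
cup [0.627 0.274] bottle [ 0.533 -0.022] tape [ 0.441 -0.022] 
top8 43 radial [0.0547 0.0566 0.0589 0.0612 0.0621]
((594.076904296875, 102.01615905761719), (65.57394409179688, 20.07284164428711), 17.285961151123047)
0.059873042386918915
cup [0.637 0.274] bottle [ 0.53  -0.018] tape [ 0.441 -0.021]
```

View pics/c8.png

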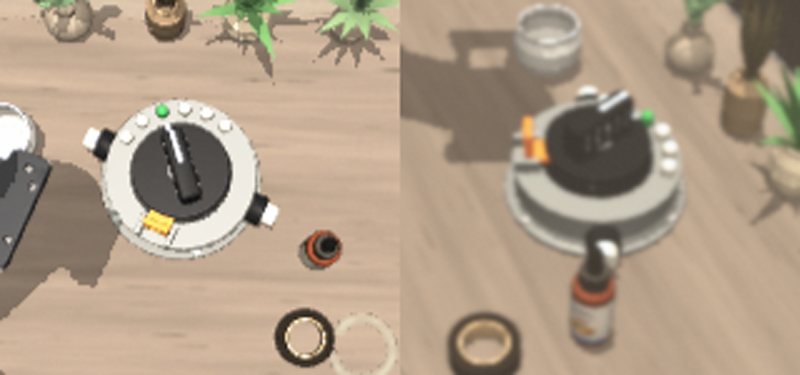

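The top view shows the pointer at the green stud (162,110) and the latch in at (158,222). I'll measure the latch travel sub-pixel, since the depth samples are coarse.

```bash
python3 -c "
from h import *
t=np.array([.5936,.1012]);e=np.array([-.926,.377]);q=np.array([-e[1],e[0]])
R=np.arange(.03,.1,.0002);T=np.arange(-.008,.0081,.001)
for cam,ty in(('top',0),('scene',0)):
  out=[]
  for k in('0','8'):
    s=dict(np.load(cam+k+'.npz'));M=s['camera_from_world'];K=s['mtx']
    f=s['frame'].astype(np.float32);sat=(f[...,0]-f[...,2])
    prof=[]
    for r in R:
        P=np.array([[*(t+e*r+q*y),.077] for y in T])@M[:3,:3].T+M[:3,3]
        u=K[0,0]*P[:,0]/-P[:,2]+K[0,2];v=K[1,1]*P[:,1]/P[:,2]+K[1,2]
        prof.append(cv2.remap(sat,u.astype(np.float32)[None],v.astype(np.float32)[None],cv2.INTER_LINEAR).mean())
    prof=np.array(prof);i=len(R)-1
    h=.5*prof.max()
    while prof[i]<h:i-=1
    out.append(R[i]);print(cam,k,prof[::15].astype(int))
  print(cam,'outer edge',out,'travel',out[0]-out[1])
"
```

```text
top 0 [  5   6   6   6   6   5   5  80 140 140 139 140 139 140 154 146 151  71
  26  43  45  45  45  45]
top 8 [  6   6   7   7   7  12 118 136 145 147 146 134  29  12  12  16  17  18
  26  46  48  49  48  48]
top outer edge [np.float64(0.08079999999999969), np.float64(0.06439999999999979)] travel 0.0163999999999999
scene 0 [ 13  12  13  13  15  18  19  19  20  23  29  35  40  55 114 148 125  71
  47  45  45  45  45  45]
scene 8 [ 11  11  11  12  14  17  19  25  67 132 147 102  43  29  29  29  29  29
  29  29  30  30  30  30]
scene outer edge [np.float64(0.08079999999999969), np.float64(0.0639999999999998)] travel 0.0167999999999999
```

The travel measures about 16.6 mm, only just past the limit, so I'll re-push firmly (well below 60 N) to confirm it is at the stop.

```bash
python3 -c "
from h import *
rel(.4983,.1396,.22,158)"
```

```text
dxyz [-0.0076 -0.159   0.0514] spin -0.01 | pos [0.5509 0.2898 0.2713] ori [-1.7996e+02 -3.0000e-02  1.5799e+02] F [ 0.09  1.05 -0.18] M [-0.107 -0.059 -0.   ] open 0.0004 t 22.2
```

Emit:
play_rows:
  series:
    - [0,-0.002,-0.04,0,0]
    - [0,-0.004,-0.08,0,0]
    - [0,-0.006,-0.12,0.02,0]
    - [0,-0.0076,-0.16,0.04,0]
    - [0,-0.0076,-0.16,0.07,0]
    - [0,-0.0076,-0.16,0.1,0]
    - [0,-0.0076,-0.16,0.13,0]
    - [0,-0.0076,-0.16,0.147,0]
    - [0,-0.0076,-0.16,0.147,0]
    - [0,-0.0076,-0.16,0.147,0]

```text
clock: 23.2
tool_pos: [0.4987, 0.1387, 0.125]
orientation: [-180.0, -0.0, 158.0]
force: [0.6, 0.0, 1.1]
opening: 0.0006
```

Emit:
play_rows:
  series:
    - [0,-0.01,0,0,0]
    - [0,-0.02,0,0,0]
    - [0,-0.026,0,0,0]
    - [0,-0.028,0,0,0]
    - [0,-0.028,0,0,0]

```text
clock: 23.7
tool_pos: [0.5252, 0.1283, 0.1249]
orientation: [180.0, -0.0, 157.9]
force: [0.0, -0.3, -0.1]
opening: 0.0007
```

```bash
python3 -c "
from h import *
rel(.5262,.1277,.122,158)"
```

```text
dxyz [-0.0012 -0.0002  0.0029] spin -0.05 | pos [0.5252 0.1283 0.1249] ori [179.98  -0.   157.95] F [ 0.04 -0.33 -0.08] M [-0.117 -0.019 -0.011] open 0.0007 t 23.7
```

Emit:
play_rows:
  series:
    - [0,-0.001,0,0,0]
    - [0,-0.002,0,0,0]
    - [0,-0.002,0,0,0]

```text
clock: 24.0
tool_pos: [0.5258, 0.128, 0.1249]
orientation: [-180.0, -0.1, 158.0]
force: [-5.1, 2.9, 4.0]
opening: 0.0005
```

Emit:
play_rows:
  series:
    - [0,-0.001,0,0,0]
    - [0,-0.002,0,0,0]
    - [0,-0.002,0,0,0]

```text
clock: 24.3
tool_pos: [0.5261, 0.1277, 0.1249]
orientation: [-179.9, -0.2, 158.0]
force: [-14.8, 10.4, 12.1]
opening: 0.0004
```

Emit:
play_rows:
  series:
    - [0,-0.001,0,0,0]
    - [0,-0.001,0,0,0]

```text
clock: 24.5
tool_pos: [0.5262, 0.1276, 0.1249]
orientation: [-179.9, -0.3, 158.0]
force: [-20.1, 12.0, 14.9]
opening: 0.0
```

The contact point is the same and immediately rigid, at 23 N against 2 N of friction, so the latch is on its hard stop. I'll retract and do the last check.

Emit:
play_rows:
  series:
    - [0,0.005,0,0,0]
    - [0,0.02,0,0,0]
    - [0,0.035,0,0,0]
    - [0,0.04,0,-0.03,0]
    - [0,0.04,0,-0.06,0]
    - [0,0.04,0,-0.09,0]
    - [0,0.04,0.04,-0.12,0]
    - [0,0.04,0.08,-0.12,0]
    - [0,0.04,0.12,-0.12,0]
    - [0,0.04,0.15,-0.12,0]

```text
clock: 25.5
tool_pos: [0.5483, 0.2829, 0.245]
orientation: [180.0, 0.0, 158.0]
force: [0.3, 0.8, 0.7]
opening: 0.0008
```

Emit:
play_rows:
  series:
    - [0,0,0,0,0]
    - [0,0,0,0,0]
    - [0,0,0,0,0]

```text
clock: 25.8
tool_pos: [0.5477, 0.2802, 0.2447]
orientation: [-180.0, -0.0, 158.0]
force: [0.6, -0.7, 0.4]
opening: 0.0003
```

```bash
python3 -c "
from h import *
from plant import *
for n in('top','scene'):
    s=snapshot(n);np.savez(n+'9.npz',**s)
a=np.load('top9.npz')['frame'][115:265,225:405,::-1]
b=np.load('scene9.npz')['frame'][145:295,265:405,::-1]
cv2.imwrite('pics/c9.png',cv2.resize(np.hstack([a,b]),None,fx=2.5,fy=2.5,interpolation=cv2.INTER_CUBIC))
rel(.5,.1,.122,158)
for n in('top9','scene9'):
    s=dict(np.load(n+'.npz'));p,uv=depthpts(s,np.ones((400,640),bool))
    r=np.hypot(p[:,0]-.5936,p[:,1]-.1012)
    a=p[(r<.06)&(p[:,2]>.088)&(p[:,2]<.1)]
    print(cv2.minAreaRect((a[:,:2]*1000).astype(np.float32)))
    m=(r<.040)&(p[:,1]<.085)&(p[:,2]<.066)&(p[:,2]>.046);print(np.median(p[m,2]))
"
```

```text
dxyz [-0.0229 -0.1849  0.1231] spin -0.03 | pos [0.5481 0.28   0.2451] ori [180.     0.   157.97] F [ 0.24 -0.1   0.19] M [-0.058 -0.04  -0.067] open 0.0002 t 25.9
((594.4791259765625, 102.10968017578125), (65.54083251953125, 19.98381805419922), 18.28219985961914)
0.05970738083882192
((593.7137451171875, 99.61148071289062), (65.20604705810547, 19.89568519592285), 17.426694869995117)
0.059559675338297806
```

View pics/c9.png

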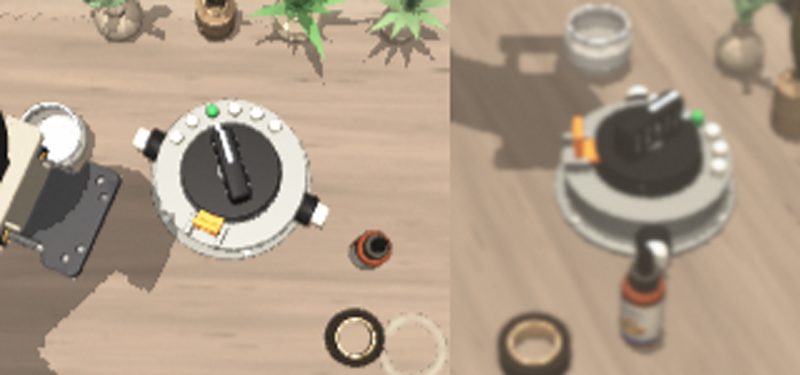

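The pointer faces the green stud at (211,110), the knob is up, the latch is in at (208,222), and the bottle, cup and tape are where they were. I'm handing the job in.

```bash
python3 -c "
from plant import *
print(close_job())"
```

```text
the job is handed in; nothing more can be done
None
```

I set the valve to the green stud, let the knob rise, pushed the latch in to its stop and handed the job in at about 26 s; no verdict was reported.

- **Knob:** the green stud is at the 40° place, so I turned two clicks. The bar went from about 58° to 18° in the world frame, and the skirt is back at its starting height (0.0597 m). The last pictures show the pointer at the green stud.
- **Latch:** the pictures measured about 16.5 mm of travel, less than the nominal 18 mm. A second push met a rigid stop at the same place, at about 23 N sideways (28 N in all), so I take it to be fully in. That gap was not resolved.
- **Surroundings:** the bottle, cup and tape look unmoved, and the gripper was clear of everything. One cup reading was 10 mm off (0.637 against 0.627 m), but the gripper was in that view; the other camera put the cup where it started.

**Force on the knob, the main doubt:**
- **Press:** the knob only came free at about 19 N in all and read up to 20 N while turning, above the 13–17 N stated. I estimate 10–12 N of that on the rubber seat, under the 15 N limit.
- **Twist:** before it came free, my first test twist reached about 0.9 N m against the lock. I have no reading of the lock's contact force, so I can't say for certain it stayed under 25 N.

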